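# Open the bird feeder for washing

### The arm

A 6-joint arm with a two-finger parallel gripper is mounted at the origin on the work surface. World frame = base frame: x ahead of the robot, y to its left, z up, the work surface at z = 0. Lengths are in m, angles in rad, forces in N, time in s.
With the tool pointing down it reaches from about 0.275 to 0.975 m from the base axis. Payload 8.4 kg.
Tool frame: the origin (TCP) lies between the finger pads; the fingertips stand 8 mm ahead of it and the grasp point (between the pads) lies 11 mm behind it; z points along the fingers, y is the direction in which the jaws open and shut (so a half turn about z gives the same grasp; the last joint's range is limited). The gripper opens to 92 mm and grips with 3 to 60 N. Pads are 20 mm wide; open, the fingers measure 128 mm over their backs; the gripper's body (75 mm by 189 mm) begins 69 mm behind the grasp point.
Start: joints at [1.218, 0.353, 1.633, -0, 1.155, -0.002], TCP at [0.215, 0.587, 0.223] pointing down, gripper open.
Joint ranges: [-2.63, 2.63], [-0.92, 2.1], [0.06, 2.66], [-1.3, 4.44], [0, 2.69], [-3.02, 3.02]. Speed limits (rad/s): [2.22, 2.22, 2.79, 3.14, 3.14, 3.14].

### API

Orientations are given as a unit quaternion [w, x, y, z].
In Python, from cell import r gives the robot as it stands.
- The arm moves only by the tool arm_command, never from a script. Its argument "rows" is a list of rows, each an object with "linear": the shift along the tool's x, y, z in mm, a list of three; "twist": the turn, a rotation vector about the tool's x, y, z in rad, a list of three; "fingers": the finger opening in mm, from 0 to 91.9. In form: [{"linear": [tx, ty, tz], "twist": [rx, ry, rz], "fingers": fingers}, ...]. A call has 1 to 20 rows; each row is the pose to reach, as a shift and turn from the pose commanded when the call began, along the tool's axes at that moment; what a row does not reach only later rows make up. A row lasts 1/10 s, in which the tool goes at most 50 mm and 8.59 degrees, less where a joint would pass 70% of its speed; a pose out of reach is approached as far as the arm can. A call with a gripper value outside its range is refused whole. The fingers move at their own pace and stop on an object; "grip_force" is the grip in N (left out, the last holds). Time passes only in rows, so rows that repeat a pose let the fingers close. It gives the time, the measured TCP pose, the force and the opening at its end, in the units of the state.
- r.sense(): the state, without advancing time (a new reading comes with each control period).
- r.get_image(name): name is "scene" or "top" or "wrist"; returns a dict with "color" (420x560x3 uint8, blue, green, red), "z_map" (420x560 float32, m along the optical axis (not along the pixel's ray), 0 where there is no reading), "fx", "fy", "cx", "cy" (pixels), "cam_to_world" (4x4, takes a point from camera to world coordinates). Camera axes: x right, y down, z forward; pixel columns grow to the right and rows downward; lengths in m; the calibration is good to about 2 mm. A picture is of the moment at which its call begins.
- r.close_job(): hands the job in, once; it reports no verdict.
The state is a dict: "t": time; "joints": joint angles; "joint_vel": joint speeds; "tau": joint torques, N m; "tool_pos": TCP position; "tool_rot": TCP orientation; "contact_force": force on the tool from outside, world axes, zero at the start; "ft_torque": the same for the moment, N m; "gripper_width": finger opening in m.
Only numpy, scipy, OpenCV 4.12 (cv2) and the standard library are available. Lean on these libraries where they do the work, as an engineer would, in place of code of your own. Each camera call takes 0.05 s, during which the arm holds its last target. There are 200 camera calls.

### The job

Open the bird feeder: take the loose aluminium cap by its black knob, lift it off the clear tube and set it down gently (do not drop it), knob up and lying flat, inside the green feeder base. The wire rack overhangs the cap, so come in at a slant from the rack's open front and do not knock the rack; leave the tube standing where it is, and leave the blue tin, steel hook and yellow bottle alone.

Things in the scene. Friction and masses are not known exactly. Their poses are not given: they have to be found in the camera images.
- cap: Loose aluminium cap, about 0.18 kg, lying on the tube by its weight. Origin: centre of its underside; z up. Underneath, a lip 80 mm across (z 0 to 8 mm), at the start 8 mm inside the tube's mouth with 4 mm play all round; above it a disc 110 mm across (z 8 to 14); on top a straight black round knob 30 mm across, 44 mm tall (z 14 to 58).
- cap_knob (a point): Point on the knob's axis 28 mm above the disc (42 mm above the cap's origin, 16 mm below the knob's top): a good place to grip, fingers closing along the rack's y, tool tilted about 40 degrees from vertical so that the fingers point down and along the rack's +x; the gripper then passes in front of the front rod. An upright tool strikes the rods.
- tube: Clear acrylic feeder tube with a green foot, standing loose on the counter (0.5 kg). Origin: centre of its underside, z up. 96 mm outside, 88 mm inside, 130 mm tall, open at the top. It stands under the wire rack, at either end.
- base: Green plastic feeder base: a loose shallow round dish, 200 mm across, on the counter (0.35 kg), in front of the rack or farther to the right. Origin: centre of its underside, z up. Floor 5 mm thick, rim 16 mm high and 4 mm thick, clear floor about 190 mm across.
- rack: Fixed white wire rack over tube and tin. Origin: on the counter below its front rod; x from its open front inwards, turned 40 to 60 degrees to the left; y along the rods. Four rods 390 mm long at x = 0, 37, 73, 110 mm, axes 305 mm up, 10 mm thick or less. Legs at both ends, x = 55 and 110 mm. A 62 mm clay pot stands on it. The knob's axis is about 2 to 18 mm inwards of the front rod.
- tin: Blue seed tin (its lid is fast), 94 mm across, 114 mm tall plus an 18 mm wooden knob, standing beside the tube under the rack, about 160 mm from it. Origin: centre of its underside. Leave alone.
- hook: Steel hanger hook of 8 mm wire, about 150 mm long, lying flat on the counter to the right of the rack. Origin: near its middle, on the counter. Leave alone.
- bottle: Yellow plastic bottle, 60 mm across, 160 mm tall, standing behind the rack, to the left. Origin: centre of its underside. Leave alone.
There are look-alikes about, which are no part of the job. Of the things like the cap, leave any that is purple; of the rest the larger one is meant. There is more than one size of the tube; the one meant has the size given above.

How it is judged:
By the outcome, as a careful person would: the job done as asked, in the order asked, and still so for the second after the job is handed in, with the robot touching nothing.
It also fails if it takes over 40 s, if anything falls off the work surface, if the arm or the gripper's body presses on something with over 40 N, if the wrist force passes 120 N, or if a joint passes its speed limit or range.

## Working session

There is one attempt and no reset: what is moved stays moved. The work goes in short steps, Python scripts to look and compute and a tool call to move; the robot and the scene stay as the last step left them, time stands still between calls to the robot, and variables do not carry over. Pictures are saved under pics/ and viewed, about 8 in all and at most 12, crops included, and the job is handed in when it is done.

Besides the shell and the picture viewer there is one more tool, called as name(argument=value, ...) on one line, values as JSON. arm_command: Moves the arm, as the interface text tells. Its arguments: {"type":"object","properties":{"rows":{"type":"array"},"grip_force":{"type":"number"}},"required":["rows"]}

```bash
ls; mkdir -p pics
cat > h.py <<'E'
import numpy as np, cv2, pickle
from scipy.spatial.transform import Rotation as R
def grab(r,name,tag):
    im=r.get_image(name); pickle.dump(im,open(f'{tag}.pkl','wb')); cv2.imwrite(f'pics/{tag}.png',im['color']); return im
def load(tag): return pickle.load(open(f'{tag}.pkl','rb'))
def cloud(im):
    z=im['z_map']; v,u=np.indices(z.shape)
    P=np.stack([(u-im['cx'])/im['fx']*z,(v-im['cy'])/im['fy']*z,z,np.ones_like(z)],-1)@im['cam_to_world'].T
    P=P[...,:3]; P[z==0]=np.nan; return P
def rot(q): return R.from_quat([q[1],q[2],q[3],q[0]])
E
python3 - <<'E'
from cell import r
from h import *
a=grab(r,'scene','s0');b=grab(r,'top','t0')
for im in(a,b): print(im['cam_to_world'].round(3).tolist(),im['fx'],im['cx'],im['cy'])
print(r.sense())
E
```

```text
pics
[[0.362, 0.603, -0.711, 1.114], [0.932, -0.239, 0.272, -0.189], [-0.005, -0.761, -0.649, 0.665], [0.0, 0.0, 0.0, 1.0]] 414.01670804335595 280.8826372024623 207.65177419584725
[[0.026, -0.996, 0.091, 0.413], [-1.0, -0.024, 0.018, 0.023], [-0.015, -0.091, -0.996, 1.344], [0.0, 0.0, 0.0, 1.0]] 514.2266457622252 278.79071299892263 204.9596039537436
{'t': 0.1, 'joints': array([ 1.21763060e+00,  3.53595304e-01,  1.63405206e+00,  1.49692022e-05,
        1.15520548e+00, -2.40220352e-03]), 'joint_vel': array([ 0.00051172, -0.00020983, -0.00117365,  0.00079246,  0.00050815,
       -0.00157842]), 'tau': array([ 9.77860873e-04, -5.94902658e+01, -3.34933949e+01,  6.99870894e-02,
        1.83493498e-02,  9.32178750e-06]), 'tool_pos': array([0.21460506, 0.58653555, 0.22193181]), 'tool_rot': array([-1.18169423e-04,  1.74487003e-01,  9.84659275e-01, -6.18953488e-04]), 'contact_force': array([ 1.1906246 ,  1.38784333, -0.18724282]), 'ft_torque': array([0.02945052, 0.0592111 , 0.00602367]), 'gripper_width': 0.09184089079311739}
```

View pics/s0.png

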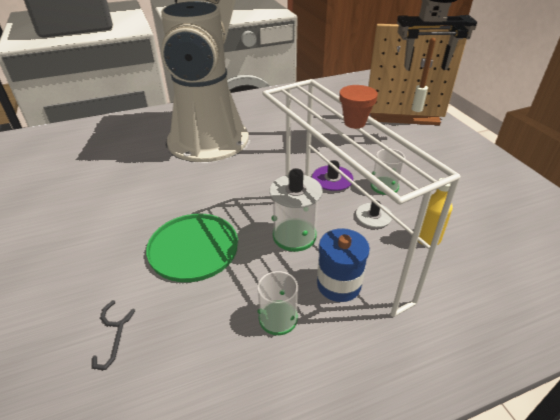

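View pics/t0.png

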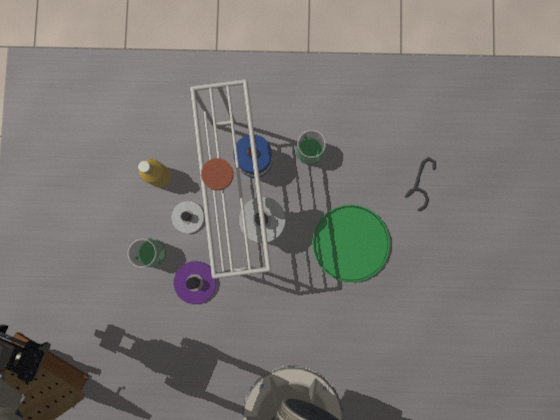

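The scene view shows three cap-like things: the cap on the clear tube (297,185), a purple one (333,178) and a small white one (374,213). In the top view they are at (262,218), (195,283) and (187,217). The one on the tube is meant: it is not purple, and it is larger than the white one. The other tubes are at top (311,148) and (147,253), and the base is at top (352,243). I'll measure these and confirm in one crop.

Run:
```python
from h import *
t=load('t0');s=load('s0');T=cloud(t);S=cloud(s)
def circ(p):
    A=np.c_[2*p[:,:2],np.ones(len(p))];c=np.linalg.lstsq(A,(p[:,:2]**2).sum(1),rcond=None)[0];return c[:2],np.sqrt(c[2]+c[0]**2+c[1]**2)
for nm,I,C in(('top',t,T),('scene',s,S)):
    z=C[...,2]; x,y=C[...,0],C[...,1]
    col=I['color'].astype(int); B,G,Rr=col[...,0],col[...,1],col[...,2]
    # green base
    g=(G>90)&(G>B+40)&(G>Rr+40)&(z<0.03); n,l,st,ce=cv2.connectedComponentsWithStats(g.astype('uint8'))
    k=1+st[1:,4].argmax(); p=C[l==k]; p=p[~np.isnan(p[:,0])]
    print(nm,'base',cv2.minEnclosingCircle(p[:,:2].astype('f4')),np.percentile(p[:,2],[5,50,95]))
    # rods
    m=(z>0.28)&(z<0.33)&(x>0.1); q=C[m]; print('rack pts',len(q),np.percentile(q[:,2],[2,50,98]))
    np.save(f'rk_{nm}.npy',q)
    near=(np.hypot(x-T[235,262,0],y-T[235,262,1])<0.12)
    for lo,hi in((.125,.145),(.15,.176),(.176,.19)):
        q=C[near&(z>lo)&(z<hi)]; 
        if len(q)>4: print(lo,hi,len(q),q.mean(0).round(4),cv2.minEnclosingCircle(q[:,:2].astype('f4')))
print('px',T[218,262],T[216,262],T[230,275],S[176,296],S[190,305], 'small cap',T[228,187],'purple',T[292,195])
c=np.hstack([cv2.resize(s['color'][150:270,240:360],None,fx=4,fy=4,interpolation=2),])
c2=cv2.resize(t['color'][160:260,210:290],None,fx=4,fy=4.8,interpolation=2)
cv2.imwrite('pics/c1.png',np.hstack([c,c2]))
```

```text
top base ((0.44096794724464417, -0.14475470781326294), 0.09853804111480713) [0.00059977 0.0052468  0.01303048]
rack pts 4045 [0.29375349 0.30832943 0.32703965]
0.125 0.145 1296 [0.4893 0.0814 0.1359] ((0.45910829305648804, 0.092575803399086), 0.08597064763307571)
0.15 0.176 119 [0.4368 0.1683 0.1545] ((0.4379240572452545, 0.12298209965229034), 0.07934631407260895)
0.176 0.19 64 [0.4867 0.0872 0.1799] ((0.43769192695617676, 0.0939677506685257), 0.06491627544164658)
scene base ((0.4346877932548523, -0.13814067840576172), 0.1085592582821846) [0.0027656  0.00492041 0.01492212]
rack pts 5645 [0.28310066 0.30736128 0.32736634]
0.125 0.145 1227 [0.4954 0.0791 0.1356] ((0.45168933272361755, 0.10936430096626282), 0.1014922633767128)
0.15 0.176 287 [0.4592 0.116  0.1594] ((0.43808701634407043, 0.12238588184118271), 0.08161883056163788)
0.176 0.19 129 [0.4688 0.0872 0.1798] ((0.4379766285419464, 0.09387380629777908), 0.06961443275213242)
px [0.48042931 0.07455369 0.30718423] [0.48432872 0.07455973 0.30938632] [0.46401483 0.0517161  0.13671459] [0.50223026 0.07790855 0.17906567] [0.50246169 0.09876795 0.13796133] small cap [0.46888805 0.28422129 0.00823949] purple [0.30492336 0.25606366 0.01150656]
```

View pics/c1.png

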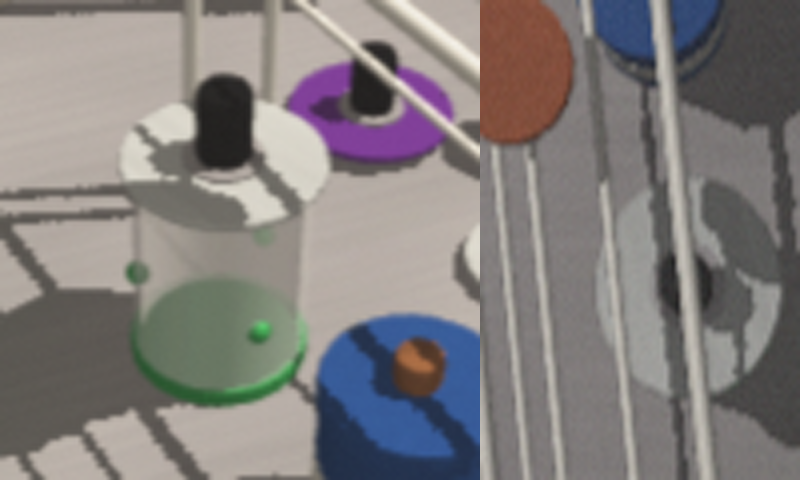

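The crop confirms the black-knobbed silver cap sitting on the clear tube (scene ~(297,185)), with the front rod running over the knob. Next I'll fit the cap and rack precisely.

Run:
```python
from h import *
from scipy.optimize import least_squares
for nm,tag in(('top','t0'),('scene','s0')):
    im=load(tag);C=cloud(im);x,y,z=C[...,0],C[...,1],C[...,2]
    d=np.hypot(x-.488,y-.082)
    q=C[(d<.066)&(z>.130)&(z<.142)]; h=cv2.convexHull(q[:,:2].astype('f4'))[:,0]
    f=least_squares(lambda p:np.hypot(h[:,0]-p[0],h[:,1]-p[1])-.055,[.488,.082],loss='soft_l1',f_scale=.002); print(nm,'disc',f.x.round(4),(f.fun.std()),np.median(q[:,2]))
    q=C[(d<.03)&(z>.172)&(z<.186)]; print('knob top',len(q),cv2.minEnclosingCircle(q[:,:2].astype('f4')),np.median(q[:,2]))
    q=C[(d<.03)&(z>.145)&(z<.186)]; h=q[:,:2]
    print('knob all',len(q),q.min(0).round(4),q.max(0).round(4))
    # base rim
    dd=np.hypot(x-.44,y+.142); q=C[(dd<.115)&(dd>.085)&(z>.011)&(z<.022)]
    f=least_squares(lambda p:np.hypot(q[:,0]-p[0],q[:,1]-p[1])-.098,[.44,-.142],loss='soft_l1',f_scale=.003);print('base rim',len(q),f.x.round(4),np.median(abs(f.fun)))
q=np.load('rk_top.npy'); q=q[(q[:,2]>.3)&(q[:,2]<.316)]
best=None
for a in np.radians(np.arange(60,130,.25)):
    u=q[:,0]*np.cos(a)+q[:,1]*np.sin(a); hh,e=np.histogram(u,np.arange(-.2,1,.002)); s=(hh.astype(float)**2).sum()
    if best is None or s>best[0]: best=(s,a,hh,e)
s,a,hh,e=best; print('rack x dir deg',np.degrees(a)); 
for i in np.where(hh>60)[0]: print(round(e[i]+.001,3),hh[i],end=' | ')
n=np.array([np.cos(a),np.sin(a)]);v=np.array([-n[1],n[0]]);w=q[:,:2]@v;print('extent along y',w.min(),w.max())
print('knob along n',np.array([.488,.082])@n,'v',np.array([.488,.082])@v)
```

```text
top disc [0.4896 0.0844] 0.0004059461313862016 0.13596151863273387
knob top 69 ((0.4894424378871918, 0.08420130610466003), 0.014876578003168106) 0.1797111031009735
knob all 75 [0.475  0.0697 0.156 ] [0.5023 0.0971 0.184 ]
base rim 430 [ 0.4423 -0.1398] 0.0013819999410896733
scene disc [0.4893 0.0819] 0.0006186744756370065 0.13557903788575687
knob top 133 ((0.49055349826812744, 0.08390268683433533), 0.016238877549767494) 0.17888224533039082
knob all 286 [0.4747 0.0677 0.1451] [0.5058 0.0963 0.1811]
base rim 581 [ 0.4426 -0.1421] 0.001123863174916917
rack x dir deg 98.75
-0.003 126 | -0.001 198 | 0.001 191 | 0.003 189 | 0.005 193 | 0.007 71 | 0.037 201 | 0.039 185 | 0.041 152 | 0.073 178 | 0.075 155 | 0.077 122 | 0.107 150 | 0.109 187 | 0.111 184 | 0.113 175 | 0.115 155 | extent along y -0.7792253462022678 -0.09262032124390708
knob along n 0.00680943139767704 v -0.49479453477584034
```

Both cameras agree within 2–3 mm:

| Item | Measured |
|---|---|
| Cap axis | (0.4895, 0.083) |
| Disc top | z 0.136 (matches) |
| Knob top | z 0.180 (matches) |
| Base centre | (0.4425, −0.141) |
| Rack x direction | 98.75° |
| Knob | about 6 mm inside the front rod |

Next I'll work out the approach arc, passing above the rack and around to its front.

```bash
cat >> h.py <<'E'
a=np.radians(98.75); n=np.array([np.cos(a),np.sin(a),0]); v=np.array([-n[1],n[0],0])
zt=np.sin(np.radians(40))*n-np.cos(np.radians(40))*np.array([0,0,1]); yt=-v
RT=R.from_matrix(np.c_[np.cross(yt,zt),yt,zt])
def rel(p0,R0,p,Rr): return (R0.inv().apply(np.asarray(p)-p0)*1e3).round(0),(R0.inv()*Rr).as_rotvec().round(3)
E
python3 - <<'E'
from cell import r
from h import *
from scipy.spatial.transform import Slerp
s=r.sense();p0=s['tool_pos'];R0=rot(s['tool_rot'])
k=np.array([.4895,.083,.164])+.011*zt; W=k-.30*zt; print(k,W)
sl=Slerp([0,1],R.concatenate([R0,RT]))
r0,b0=np.hypot(*p0[:2]),np.arctan2(p0[1],p0[0]);r1,b1=np.hypot(*W[:2]),np.arctan2(W[1],W[0])
for z in(.272,.322,.372,.422,.46): print(*[x.tolist() for x in rel(p0,R0,[*p0[:2],z],R0)])
for f in np.linspace(0,1,16)[1:]:
    rr=r0+f*(r1-r0);b=b0+f*(b1-b0);z=.46 if f<.75 else .46+(W[2]-.46)*(f-.75)/.25
    print(*[x.tolist() for x in rel(p0,R0,[rr*np.cos(b),rr*np.sin(b),z],sl(f))])
E
```

```text
[0.48842439 0.08998837 0.15557351] [ 0.5177593  -0.10060359  0.38538684]
[0.0, -0.0, -50.0] [0.0, 0.0, 0.0]
[0.0, -0.0, -100.0] [0.0, 0.0, 0.0]
[0.0, -0.0, -150.0] [0.0, 0.0, 0.0]
[0.0, -0.0, -200.0] [0.0, 0.0, 0.0]
[0.0, -0.0, -238.0] [0.0, 0.0, 0.0]
[-58.0, -10.0, -238.0] [-0.025, 0.042, 0.068]
[-114.0, -24.0, -238.0] [-0.05, 0.084, 0.136]
[-169.0, -44.0, -238.0] [-0.075, 0.126, 0.204]
[-220.0, -68.0, -238.0] [-0.099, 0.168, 0.272]
[-269.0, -97.0, -238.0] [-0.124, 0.21, 0.341]
[-313.0, -130.0, -238.0] [-0.149, 0.252, 0.409]
[-355.0, -167.0, -238.0] [-0.174, 0.294, 0.477]
[-392.0, -207.0, -238.0] [-0.199, 0.336, 0.545]
[-424.0, -250.0, -238.0] [-0.224, 0.378, 0.613]
[-453.0, -295.0, -238.0] [-0.249, 0.42, 0.681]
[-476.0, -343.0, -238.0] [-0.274, 0.462, 0.749]
[-494.0, -391.0, -223.0] [-0.298, 0.504, 0.817]
[-508.0, -441.0, -203.0] [-0.323, 0.546, 0.885]
[-517.0, -491.0, -183.0] [-0.348, 0.588, 0.953]
[-521.0, -541.0, -163.0] [-0.373, 0.63, 1.022]
```

arm_command(rows=[{"linear":[0,0,-50],"twist":[0,0,0],"fingers":90},{"linear":[0,0,-100],"twist":[0,0,0],"fingers":90},{"linear":[0,0,-150],"twist":[0,0,0],"fingers":90},{"linear":[0,0,-200],"twist":[0,0,0],"fingers":90},{"linear":[0,0,-240],"twist":[0,0,0],"fingers":90},{"linear":[-58,-10,-240],"twist":[-0.025,0.042,0.068],"fingers":90},{"linear":[-114,-24,-240],"twist":[-0.05,0.084,0.136],"fingers":90},{"linear":[-169,-44,-240],"twist":[-0.075,0.126,0.204],"fingers":90},{"linear":[-220,-68,-240],"twist":[-0.1,0.168,0.272],"fingers":90},{"linear":[-269,-97,-240],"twist":[-0.124,0.21,0.341],"fingers":90},{"linear":[-313,-130,-240],"twist":[-0.149,0.252,0.409],"fingers":90},{"linear":[-355,-167,-240],"twist":[-0.174,0.294,0.477],"fingers":90},{"linear":[-392,-207,-240],"twist":[-0.199,0.336,0.545],"fingers":90},{"linear":[-424,-250,-240],"twist":[-0.224,0.378,0.613],"fingers":90},{"linear":[-453,-295,-240],"twist":[-0.249,0.42,0.681],"fingers":90},{"linear":[-476,-343,-240],"twist":[-0.274,0.462,0.749],"fingers":90},{"linear":[-494,-391,-223],"twist":[-0.298,0.504,0.817],"fingers":90},{"linear":[-508,-441,-203],"twist":[-0.323,0.546,0.885],"fingers":90},{"linear":[-517,-491,-183],"twist":[-0.348,0.588,0.953],"fingers":90},{"linear":[-521,-541,-163],"twist":[-0.373,0.63,1.022],"fingers":90}])

```text
t: 2.1
tool_pos: [0.5286, -0.0322, 0.41]
tool_rot: [-0.26, 0.613, 0.712, 0.224]
contact_force: [0.4, -0.3, -0.2]
gripper_width: 0.0902
```

```bash
cat > w.py <<'E'
from cell import r
from h import *
import sys
s=r.sense();p0=s['tool_pos'];R0=rot(s['tool_rot'])
k=np.array([.4895,.083,.164])+.011*zt
print('t',s['t'],'p',p0.round(4),'q',s['joints'].round(2),'F',s['contact_force'].round(1),'w',s['gripper_width'])
for d in map(float,sys.argv[1:]): print(d,*[x.tolist() for x in rel(p0,R0,k-d*zt,RT)])
E
python3 w.py .3 .15
```

```text
t 2.1 p [ 0.5286 -0.0322  0.41  ] q [-0.43  0.26  1.53  0.58  1.75 -0.59] F [ 0.4 -0.3 -0.2] w 0.09017797715050606
0.3 [-66.0, -21.0, -24.0] [0.003, -0.002, -0.003]
0.15 [-67.0, -21.0, 126.0] [0.003, -0.002, -0.003]
```

arm_command(rows=[{"linear":[-40,-12,-24],"twist":[0,0,0],"fingers":90},{"linear":[-66,-21,-24],"twist":[0,0,0],"fingers":90},{"linear":[-66,-21,-24],"twist":[0,0,0],"fingers":90},{"linear":[-66,-21,16],"twist":[0,0,0],"fingers":90},{"linear":[-66,-21,56],"twist":[0,0,0],"fingers":90},{"linear":[-66,-21,96],"twist":[0,0,0],"fingers":90},{"linear":[-66,-21,126],"twist":[0,0,0],"fingers":90},{"linear":[-66,-21,126],"twist":[0,0,0],"fingers":90},{"linear":[-66,-21,126],"twist":[0,0,0],"fingers":90},{"linear":[-66,-21,126],"twist":[0,0,0],"fingers":90}])

```text
t: 3.1
tool_pos: [0.5043, -0.0035, 0.2731]
tool_rot: [-0.259, 0.612, 0.713, 0.224]
contact_force: [-0.2, -0.3, -0.6]
gripper_width: 0.0898
```

```bash
python3 w.py .15 .05 0
python3 - <<'E'
from cell import r
from h import *
a=grab(r,'wrist','w1');b=grab(r,'scene','s1')
cv2.imwrite('pics/c2.png',np.hstack([cv2.resize(a['color'],(400,300)),cv2.resize(b['color'][40:265,180:480],(400,300))]))
C=cloud(a);x,y,z=C[...,0],C[...,1],C[...,2];d=np.hypot(x-.4895,y-.083)
q=C[(d<.03)&(z>.174)&(z<.186)];print(len(q), len(q) and (cv2.minEnclosingCircle(q[:,:2].astype('f4')),q.min(0),q.max(0)))
E
```

```text
t 3.1 p [ 0.5043 -0.0035  0.2731] q [-0.4   0.32  1.75  0.58  1.49 -0.73] F [-0.2 -0.3 -0.6] w 0.08981032245594175
0.15 [-3.0, -2.0, 1.0] [0.002, 0.0, 0.001]
0.05 [-3.0, -2.0, 101.0] [0.002, 0.0, 0.001]
0.0 [-3.0, -2.0, 151.0] [0.002, 0.0, 0.001]
791 (((0.49059903621673584, 0.08271390199661255), 0.0149872787296772), array([0.47579116, 0.06798231, 0.17403528]), array([0.50494548, 0.09670461, 0.18114407]))
```

View pics/c2.png

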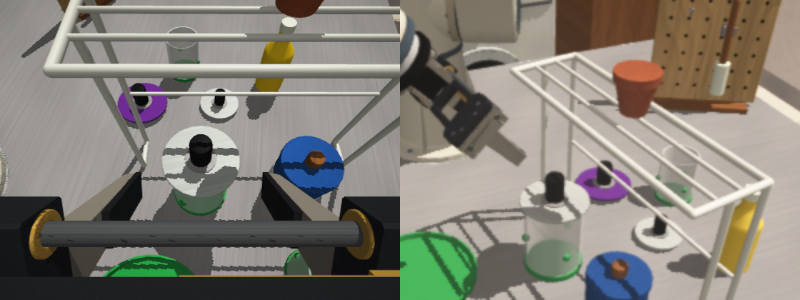

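The wrist view shows the knob at panel (200,150), centred between the open fingers at the slant, with the front rod well clear above. The knob fits at (0.4906, 0.0827), within 1 mm of my target. Going in.

arm_command(rows=[{"linear":[-3,-1,35],"twist":[0,0,0],"fingers":90},{"linear":[-3,-1,70],"twist":[0,0,0],"fingers":90},{"linear":[-3,-1,100],"twist":[0,0,0],"fingers":90},{"linear":[-3,-1,125],"twist":[0,0,0],"fingers":90},{"linear":[-3,-1,140],"twist":[0,0,0],"fingers":90},{"linear":[-3,-1,150],"twist":[0,0,0],"fingers":90},{"linear":[-3,-1,150],"twist":[0,0,0],"fingers":90},{"linear":[-3,-1,150],"twist":[0,0,0],"fingers":90},{"linear":[-3,-1,150],"twist":[0,0,0],"fingers":90}])

```text
t: 4.1
tool_pos: [0.4889, 0.0893, 0.1558]
tool_rot: [-0.259, 0.612, 0.713, 0.224]
contact_force: [-0.3, 0.3, 0.3]
gripper_width: 0.0901
```

```bash
python3 w.py 0
```

```text
t 4.1 p [0.4889 0.0893 0.1558] q [-0.25  0.41  1.94  0.69  1.2  -0.8 ] F [-0.3  0.3  0.3] w 0.09007802824039372
0.0 [0.0, -0.0, 1.0] [0.002, -0.0, 0.001]
```

Pose reached without contact. Closing the fingers.

arm_command(rows=[{"linear":[0,0,0],"twist":[0,0,0],"fingers":60},{"linear":[0,0,0],"twist":[0,0,0],"fingers":45},{"linear":[0,0,0],"twist":[0,0,0],"fingers":36},{"linear":[0,0,0],"twist":[0,0,0],"fingers":33},{"linear":[0,0,0],"twist":[0,0,0],"fingers":30},{"linear":[0,0,0],"twist":[0,0,0],"fingers":27},{"linear":[0,0,0],"twist":[0,0,0],"fingers":24},{"linear":[0,0,0],"twist":[0,0,0],"fingers":20},{"linear":[0,0,0],"twist":[0,0,0],"fingers":20},{"linear":[0,0,0],"twist":[0,0,0],"fingers":20},{"linear":[0,0,0],"twist":[0,0,0],"fingers":20}], grip_force=30)

```text
t: 5.2
tool_pos: [0.4881, 0.0899, 0.155]
tool_rot: [-0.26, 0.612, 0.713, 0.223]
contact_force: [0.3, 0.6, -0.9]
gripper_width: 0.0295
```

```bash
python3 w.py 0; python3 -c "
from h import *
d=lambda w:(RT.inv().apply(w)*1e3).round(1).tolist()
print(d([0,0,.03]),d(-n*.1), n, (RT.as_matrix()).round(3))"
```

```text
t 5.2 p [0.4881 0.0899 0.155 ] q [-0.25  0.42  1.94  0.69  1.2  -0.8 ] F [ 0.3  0.6 -0.9] w 0.029452284611958462
0.0 [0.0, 0.0, -0.0] [0.001, -0.001, 0.0]
[19.3, 0.0, -23.0] [-76.6, -0.0, -64.3] [-0.15212339  0.98836151  0.        ] [[-0.117  0.988 -0.098]
 [ 0.757  0.152  0.635]
 [ 0.643  0.    -0.766]]
```

Knob held at 29.5 mm opening (30 expected). Lifting 30 mm straight up.

arm_command(rows=[{"linear":[2,0,-2.4],"twist":[0,0,0],"fingers":20},{"linear":[5,0,-6],"twist":[0,0,0],"fingers":20},{"linear":[8,0,-9.5],"twist":[0,0,0],"fingers":20},{"linear":[11,0,-13],"twist":[0,0,0],"fingers":20},{"linear":[14,0,-16.7],"twist":[0,0,0],"fingers":20},{"linear":[17,0,-20],"twist":[0,0,0],"fingers":20},{"linear":[19,0,-23],"twist":[0,0,0],"fingers":20},{"linear":[19,0,-23],"twist":[0,0,0],"fingers":20},{"linear":[19,0,-23],"twist":[0,0,0],"fingers":20}])

```text
t: 6.1
tool_pos: [0.4881, 0.0896, 0.1849]
tool_rot: [-0.26, 0.612, 0.713, 0.223]
contact_force: [0.0, -1.0, -2.0]
gripper_width: 0.0295
```

```bash
python3 w.py 0
python3 - <<'E'
from cell import r
from h import *
b=grab(r,'scene','s2')
cv2.imwrite('pics/c3.png',cv2.resize(b['color'][120:270,200:400],(800,600)))
E
```

```text
t 6.1 p [0.4881 0.0896 0.1849] q [-0.25  0.37  1.92  0.67  1.25 -0.76] F [ 0. -1. -2.] w 0.029487492624668876
0.0 [-19.0, 0.0, 23.0] [0.001, -0.001, 0.0]
```

View pics/c3.png

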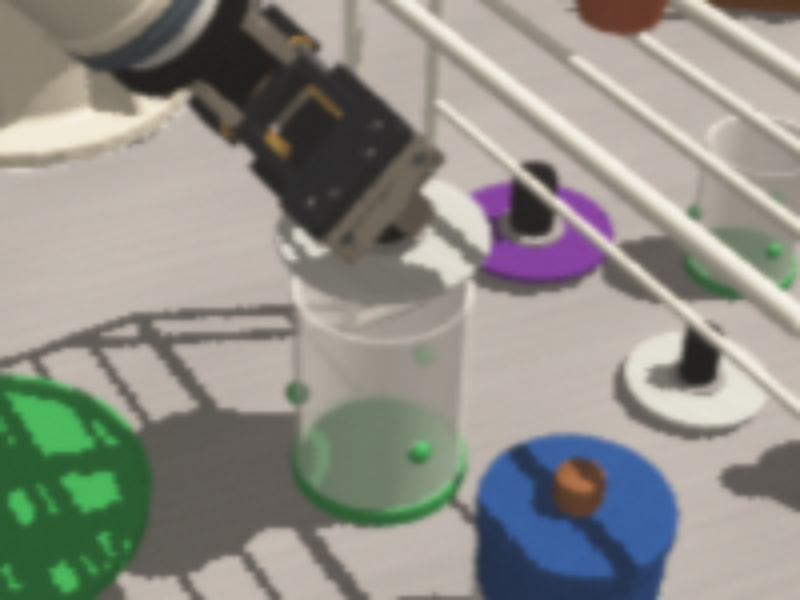

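The cap is held level above the tube mouth (crop (385,240)), and the tube is still standing. The force shows about 1.8 N of weight. Carrying it out along the rack's front to above the base.

arm_command(rows=[{"linear":[-6,-3,-5],"twist":[0,0,0],"fingers":20},{"linear":[-18,-9,-15],"twist":[0,0,0],"fingers":20},{"linear":[-34,-17,-29],"twist":[0,0,0],"fingers":20},{"linear":[-52,-25,-44],"twist":[0,0,0],"fingers":20},{"linear":[-70,-34,-59],"twist":[0,0,0],"fingers":20},{"linear":[-88,-43,-74],"twist":[0,0,0],"fingers":20},{"linear":[-106,-52,-89],"twist":[0,0,0],"fingers":20},{"linear":[-124,-61,-104],"twist":[0,0,0],"fingers":20},{"linear":[-142,-69,-119],"twist":[0,0,0],"fingers":20},{"linear":[-156,-76,-131],"twist":[0,0,0],"fingers":20},{"linear":[-164,-80,-137],"twist":[0,0,0],"fingers":20},{"linear":[-172,-80,-128],"twist":[0,0,0],"fingers":20},{"linear":[-185,-80,-112],"twist":[0,0,0],"fingers":20},{"linear":[-199,-80,-96],"twist":[0,0,0],"fingers":20},{"linear":[-211,-80,-81],"twist":[0,0,0],"fingers":20},{"linear":[-219,-80,-72],"twist":[0,0,0],"fingers":20},{"linear":[-219,-80,-72],"twist":[0,0,0],"fingers":20},{"linear":[-219,-80,-72],"twist":[0,0,0],"fingers":20},{"linear":[-219,-80,-72],"twist":[0,0,0],"fingers":20}])

```text
t: 8.05
tool_pos: [0.442, -0.134, 0.0996]
tool_rot: [-0.259, 0.612, 0.713, 0.223]
contact_force: [-1.0, 0.3, -0.9]
gripper_width: 0.0292
```

```bash
python3 w.py
python3 - <<'E'
from cell import r
from h import *
s=r.sense();print('cap grasp at',(s['tool_pos']-.011*rot(s['tool_rot']).apply([0,0,1])).round(4))
for nm in('scene','top'):
    C=cloud(grab(r,nm,nm+'3'));x,y,z=C[...,0],C[...,1],C[...,2]
    d=np.hypot(x-.4425,y+.141); q=C[(d<.06)&(z>.06)&(z<.09)&(d>.02)]
    if len(q)>30:
        A=np.c_[q[:,:2]-[.4425,-.141],np.ones(len(q))]
        for _ in range(3):
            c=np.linalg.lstsq(A,q[:,2],rcond=None)[0]; e=abs(A@c-q[:,2]); k=e<max(.003,np.median(e)*1.5);A,q=A[k],q[k]
        print(nm,'disc plane slopes,z',c.round(4),len(q),'centre',cv2.minEnclosingCircle(q[:,:2].astype('f4')))
    d2=np.hypot(x-.44,y+.142); p=C[(d2<.115)&(d2>.085)&(z>.011)&(z<.022)]
    print('rim',len(p),p[:,:2].min(0),p[:,:2].max(0))
E
```

```text
t 8.05 p [ 0.442  -0.134   0.0996] q [-0.65  0.57  1.83  0.48  1.31 -1.06] F [-1.   0.3 -0.9] w 0.029178544381420878
cap grasp at [ 0.443  -0.141   0.1081]
scene disc plane slopes,z [-0.0027 -0.0004  0.0801] 848 centre ((0.4421572685241699, -0.14165806770324707), 0.05583925172686577)
rim 416 [ 0.37388712 -0.24097563] [ 0.54137716 -0.04274012]
top disc plane slopes,z [0.0022 0.0018 0.0807] 744 centre ((0.4428493082523346, -0.13914497196674347), 0.05511476472020149)
rim 255 [ 0.3455899  -0.22972792] [ 0.54161493 -0.04115454]
```

View pics/scene3.png

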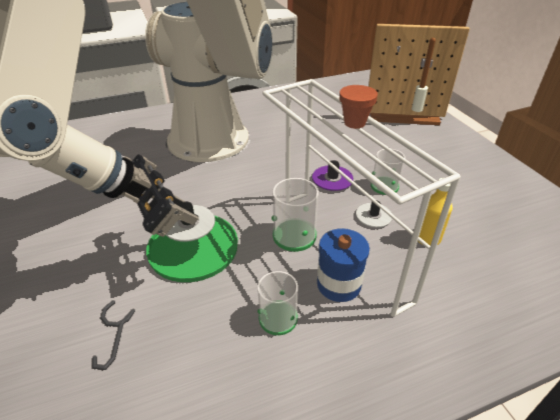

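The scene view shows the cap held level above the base (about (190,220)), with the tube still at (295,215). The disc plane is level within 0.3° and centred, with its underside at z ≈ 0.066, so there are 61 mm to go. Lowering 58 mm.

arm_command(rows=[{"linear":[-5,0,6],"twist":[0,0,0],"fingers":20},{"linear":[-13,0,15.5],"twist":[0,0,0],"fingers":20},{"linear":[-21,0,25],"twist":[0,0,0],"fingers":20},{"linear":[-28,0,33.4],"twist":[0,0,0],"fingers":20},{"linear":[-32,0,38.1],"twist":[0,0,0],"fingers":20},{"linear":[-35,0,41.7],"twist":[0,0,0],"fingers":20},{"linear":[-36.5,0,43.5],"twist":[0,0,0],"fingers":20},{"linear":[-37.3,0,44.4],"twist":[0,0,0],"fingers":20},{"linear":[-37.3,0,44.4],"twist":[0,0,0],"fingers":20},{"linear":[-37.3,0,44.4],"twist":[0,0,0],"fingers":20}])

```text
t: 9.15
tool_pos: [0.4417, -0.134, 0.0413]
tool_rot: [-0.259, 0.612, 0.713, 0.223]
contact_force: [0.6, -0.2, -2.1]
gripper_width: 0.0295
```

Not in contact yet (expected at TCP z ≈ 0.038). Now millimetre steps.

arm_command(rows=[{"linear":[-0.6,0,0.8],"twist":[0,0,0],"fingers":20},{"linear":[-1.0,0,1.1],"twist":[0,0,0],"fingers":20},{"linear":[-1.3,0,1.5],"twist":[0,0,0],"fingers":20},{"linear":[-1.3,0,1.5],"twist":[0,0,0],"fingers":20},{"linear":[-1.3,0,1.5],"twist":[0,0,0],"fingers":20}])

```text
t: 9.65
tool_pos: [0.4416, -0.134, 0.039]
tool_rot: [-0.26, 0.612, 0.713, 0.223]
contact_force: [-0.0, -0.7, -0.7]
gripper_width: 0.0294
```

arm_command(rows=[{"linear":[-0.3,0,0.4],"twist":[0,0,0],"fingers":20},{"linear":[-0.6,0,0.8],"twist":[0,0,0],"fingers":20},{"linear":[-0.6,0,0.8],"twist":[0,0,0],"fingers":20},{"linear":[-0.6,0,0.8],"twist":[0,0,0],"fingers":20}])

```text
t: 10.05
tool_pos: [0.4416, -0.1339, 0.038]
tool_rot: [-0.26, 0.612, 0.713, 0.223]
contact_force: [-0.1, 0.4, -1.3]
gripper_width: 0.0291
```

arm_command(rows=[{"linear":[-0.3,0,0.4],"twist":[0,0,0],"fingers":20},{"linear":[-0.6,0,0.8],"twist":[0,0,0],"fingers":20},{"linear":[-0.6,0,0.8],"twist":[0,0,0],"fingers":20},{"linear":[-0.6,0,0.8],"twist":[0,0,0],"fingers":20}])

```text
t: 10.45
tool_pos: [0.4416, -0.1339, 0.038]
tool_rot: [-0.26, 0.612, 0.713, 0.224]
contact_force: [-1.5, -2.8, 8.5]
gripper_width: 0.0297
```

The cap has touched down (+8.5 N, no further descent). I'll ease off 0.7 mm and open slowly.

arm_command(rows=[{"linear":[0.4,0,-0.5],"twist":[0,0,0],"fingers":20},{"linear":[0.4,0,-0.5],"twist":[0,0,0],"fingers":20},{"linear":[0.4,0,-0.5],"twist":[0,0,0],"fingers":31},{"linear":[0.4,0,-0.5],"twist":[0,0,0],"fingers":34},{"linear":[0.4,0,-0.5],"twist":[0,0,0],"fingers":45},{"linear":[0.4,0,-0.5],"twist":[0,0,0],"fingers":60},{"linear":[0.4,0,-0.5],"twist":[0,0,0],"fingers":75},{"linear":[0.4,0,-0.5],"twist":[0,0,0],"fingers":75},{"linear":[0.4,0,-0.5],"twist":[0,0,0],"fingers":75}])

```text
t: 11.35
tool_pos: [0.4416, -0.1339, 0.0377]
tool_rot: [-0.26, 0.612, 0.713, 0.223]
contact_force: [0.6, 0.1, 0.8]
gripper_width: 0.0721
```

arm_command(rows=[{"linear":[0,0,-10],"twist":[0,0,0],"fingers":75},{"linear":[0,0,-25],"twist":[0,0,0],"fingers":75},{"linear":[0,0,-45],"twist":[0,0,0],"fingers":75},{"linear":[0,0,-70],"twist":[0,0,0],"fingers":75},{"linear":[0,0,-100],"twist":[0,0,0],"fingers":75},{"linear":[0,0,-130],"twist":[0,0,0],"fingers":75},{"linear":[0,0,-160],"twist":[0,0,0],"fingers":75},{"linear":[20,0,-184],"twist":[0,0,0],"fingers":75},{"linear":[40,0,-208],"twist":[0,0,0],"fingers":75},{"linear":[40,0,-208],"twist":[0,0,0],"fingers":75},{"linear":[40,0,-208],"twist":[0,0,0],"fingers":75},{"linear":[40,0,-208],"twist":[0,0,0],"fingers":75}])

```text
t: 12.55
tool_pos: [0.4567, -0.236, 0.2223]
tool_rot: [-0.26, 0.612, 0.713, 0.223]
contact_force: [0.3, -0.1, -1.4]
gripper_width: 0.0745
```

```bash
python3 w.py
python3 - <<'E'
from cell import r
from h import *
for nm in('scene','top'):
    im=grab(r,nm,nm+'4');C=cloud(im);x,y,z=C[...,0],C[...,1],C[...,2]
    d=np.hypot(x-.4425,y+.141); q=C[(d<.075)&(z>.014)&(z<.026)]
    if len(q)>30:
        A=np.c_[q[:,:2]-[.4425,-.141],np.ones(len(q))]
        c=np.linalg.lstsq(A,q[:,2],rcond=None)[0]
        print(nm,'disc',c.round(4),len(q),cv2.minEnclosingCircle(q[:,:2].astype('f4')))
    q=C[(d<.05)&(z>.055)&(z<.075)];print('knob top',len(q),q.mean(0) if len(q) else '')
cv2.imwrite('pics/c4.png',np.hstack([cv2.resize(load('scene4')['color'],(480,360)),cv2.resize(load('top4')['color'][60:300,100:313],(319,360))]))
E
```

```text
t 12.55 p [ 0.4567 -0.236   0.2223] q [-0.75  0.51  1.59  0.41  1.62 -1.01] F [ 0.3 -0.1 -1.4] w 0.07454743450800055
scene disc [-0.0047  0.0008  0.0188] 1189 ((0.44149672985076904, -0.14067994058132172), 0.05566135421395302)
knob top 131 [ 0.44470993 -0.14129985  0.06124756]
top disc [ 0.0006 -0.0023  0.0192] 1261 ((0.44197675585746765, -0.13931630551815033), 0.05501645430922508)
knob top 112 [ 0.44186965 -0.13892909  0.06260438]
```

View pics/c4.png

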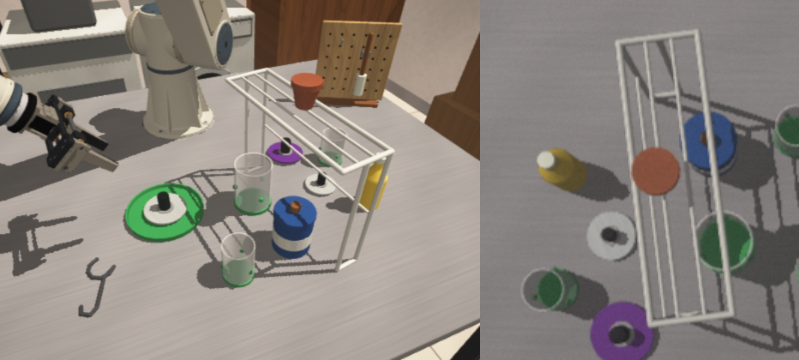

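The picture shows the cap lying flat in the base, knob up (165,208), with the gripper clear and everything else in place. The disc top is at z 0.019 as expected. Handing in.

```bash
python3 -c "
from cell import r
print(r.close_job())"
```

```text
the job is handed in; nothing more can be done
None
```

The aluminium cap is lying flat, knob up, in the green base, and I handed the job in at about 12.7 s of the 40 s allowed. I took it by its knob at a 40° slant from the rack's open front, lifted it straight up 30 mm and carried it out. I lowered it until it touched down at about 8.5 N, then let go and backed away.

**Last checks:**
- **Position:** both cameras put the cap within about 3 mm of the base centre.
- **Resting flat:** the disc top is at z ≈ 0.019 m and the knob top at about 0.062 m, as expected. The disc's tilt is under 0.3°.
- **Surroundings:** the tube still stands under the rack. In the final pictures the rack, pot, tin, bottle, hook and look-alikes look undisturbed.
- **Gripper:** it is open and clear of everything.

No check failed. The two cameras differed by about 1–3 mm, roughly the stated calibration error.

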